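# Index the lead-frame carrier to its middle package

## Robot

A 6-joint arm with a two-finger parallel gripper is mounted at the origin on a cart in front of the work surface, level with it; the furniture and walls round the work are solid. World frame = base frame: x ahead of the robot, y to its left, z up, the work surface at z = 0. Lengths are in m, angles in degrees, forces in N, time in s.
With the tool pointing down it reaches from about 0.35 to 0.875 m from the base axis. Payload 4.2 kg.
Tool frame: the origin (TCP) lies midway between the tips of the shut fingers; the grasp point (between the pads) lies 19 mm behind it; z points along the fingers, y is the line along which they close (so a half turn about z gives the same grasp; the last joint's range is limited). The gripper opens to 87 mm and grips with 3 to 60 N. Pads are 19 mm wide; open, the fingers measure 117 mm over their backs; the gripper's body (75 mm by 190 mm) begins 51 mm behind the grasp point.
Start: joints at [79.332, 22.042, 0.453, 0, -68.411, -14.817], TCP at [0.269, 0.564, 0.223] pointing down, gripper open.
Joint ranges: [-179.83, 179.83], [-69.29, 118.12], [-61.27, 80.66], [-181.25, 117.63], [-171.15, -9.14], [-177.46, 177.46]. Speed limits (degrees/s): [159.86, 159.86, 180, 180, 180, 180].

## Interface

Orientations are given as a 3x3 rotation matrix whose columns are the frame's x, y, z axes.
In Python, from station import sense, capture, finish_job, silhouettes, landmark_of gives the robot as it stands.
- The arm moves only by the tool step_arm, never from a script. Its arguments are lists of equal length, an entry for each row: "linear": the shift along the tool's x, y, z in mm, a list of three; "delta_rot": the turn, a rotation vector about the tool's x, y, z in rad, a list of three; "grip": the finger opening in mm, from 0 to 87. A call has 1 to 10 rows; each row shifts and turns the commanded pose from where the row before left it, along the tool's axes as they then stand; what a row does not reach is not made up. A row lasts 1/8 s, in which the tool goes at most 62.5 mm and 10.7 degrees, less where a joint would pass 70% of its speed; a pose out of reach is approached as far as the arm can. A call with a gripper value outside its range is refused whole. The fingers move at their own pace and stop on an object; the grip force is fixed at half the most. Time passes only in rows, so rows that do not move let the fingers close. It gives the time, the measured TCP pose, the force, the opening and the grip force at its end, in the units of the state.
- sense(): the state, without advancing time (a new reading comes with each control period).
- capture(name): name is "side" or "top"; returns a dict with "img" (384x512x3 uint8, red, green, blue), "fx", "fy", "cx", "cy" (pixels), "k1" (the pictures are not rectified: a ray, as slopes to the right and down, at radius r is drawn at 1 + k1 r^2 times it, then the intrinsics apply), "world_to_cam" (4x4, takes a point from world to camera coordinates). Camera axes: x right, y up, looking along -z (the intrinsics and any distortion apply to the point x, -y, -z); pixel columns grow to the right and rows downward; lengths in m; the calibration is good to about 2 mm. A picture is of the moment at which its call begins. There is no depth.
- finish_job(): hands the job in; it is judged then, once.
Trained networks look in the newest picture that a camera, given by its name, has taken for a name from the list of things; names that differ only in an ending like _2 or _b are one class to them, and where a whole thing is asked for, a point or a joint stands for the part that bears it (a point fixed in the world has none). Each returns a list of dicts, best first, with "score" (0 to 1); they miss things now and then, are a little off and sometimes report something else, mostly with a low value. They report only what shows in the picture. A call takes as long as a camera call.
- silhouettes(camera, label): "mask" (384x512 bool, what is visible of it) and "point" ([column, row] in pixels, amid what is visible of it).
- landmark_of(camera, label): "point" ([column, row] in pixels: a listed point, or the origin of a listed thing).
The state is a dict: "time_s": time; "joints": joint angles; "joint_velocities": joint speeds; "effort": joint torques, N m; "tcp_pos": TCP position; "ee_rot": TCP orientation; "wrist_force": force on the tool from outside, world axes, zero at the start; "moment": the same for the moment, N m; "gripper_width": opening from 0.0 (shut) to 1.0 (fully open); "gripper_force": force on a finger pad.
Only numpy, scipy, OpenCV 4.12 (cv2) and the standard library are available. Lean on these libraries where they do the work, as an engineer would, in place of code of your own. Each camera call takes 0.05 s, during which the arm holds its last target. There are 200 camera calls.

## Task

On the indexing fixture beside the wire bonder, the lead-frame carrier is still clamped short of its first stop. Lift the red-ended lever on the head all the way up so that the hold-down pin comes off the carrier, and only then slide the carrier by its black knob in under the head, past the first click, until the ball stop drops into the second notch and the middle package sits under the pin. Finish while still gripping the knob, holding the carrier steady in that notch with the pin up for the alignment check, and leave the loupe, the chip tray and the frame magazine where they stand.

Things in the scene. Friction and masses are not known exactly. Their poses are not given: they have to be found in the camera images.
- fixture: Fixed indexing fixture. Origin on the table below the hold-down pin; x points to the back, y along the guides to the carrier's knob end. Grey base x -62..60, y -85..135 mm, 19 mm high; steel guides along y to 34 mm. White column at the back carries a head over the guides: x -14..58, y -10..10 (column -18..18), z 72..112 mm, spring cap and pin end to 130 mm.
- stop_mark (a point): White index line on the small dark block of the ball stop, on the front guide, at (-31, 0, 45) mm in the fixture's frame. A sprung ball points to +x there and bears on the carrier's front edge. A black line on the carrier's top at each notch meets this line when that notch has caught.
- hold_lever (a joint): Angle of the lever on the head, rad: 0 fully down, 0.6 fully up (stop). Hinge axis: the fixture's y axis through (16, 14, 84) mm; the lever points to -x, 0.25 rad below level at 0, 0.35 rad above level at 0.6. It is braked and stays where it is left; raising it takes about 4 N at the knob and lifts the hold-down pin from about 0.1 rad on.
- lever_knob (a point): Centre of the red ball, 15 mm in diameter, at the end of the lever, 85 mm from the hinge. In the fixture's frame: lever down at (-66, 14, 63) mm, fully up at (-64, 14, 113) mm. The flat steel lever (5 mm wide in y, 9 mm high) runs from it to +x; it is free above and on both sides in y.
- hold_pin (a joint): Lift of the spring-loaded hold-down pin, m: 0 when its rubber foot presses on the carrier (about 4 N), about 0.008 with the lever fully up. Moves only by the lever. The packages stand 3.2 mm above the carrier's top.
- carrier (a joint): Travel of the carrier, m: 0 outer end stop, 0.08 inner one; grows as it goes in under the head, along the fixture's -y. Three notches 22 mm apart, 6.4 mm wide, catch the ball at 0.028, 0.050 (middle package), 0.072. Sliding takes about 1 N; the ball draws the carrier to a notch's centre from about 3 mm either side; pushing out takes about 5 N.
- carrier_knob (a point): Grip point of the black upright knob on the carrier, 60 mm above the table, in the fixture's frame at x = 0, y = 0.155 m minus the travel. Knob: 16 mm in diameter, top at 72 mm, flange 20 mm wide and 3 mm high at its foot. Carrier: aluminium bar 48 mm wide, 180 mm long, top at 40 mm, with brass lead frame and three black packages; 0.35 kg, cannot lift off.
- loupe: Black loupe, 38 mm in diameter, 32 mm high, standing loose beyond the fixture's -y end; origin under its centre.
- chip_tray: Black chip tray, 51 x 51 x 6 mm, lying loose on the teal mat (2 mm thick) beyond the fixture's +y end; origin under its centre.
- magazine: Slotted aluminium frame magazine, 122 x 50 x 50 mm, standing loose on the teal mat behind the fixture; origin under its centre, x along its length.

How it is judged (in metres and radians):
On the way, in this order (a step that is already met when the one before it is completed fails the run):
1. the lever is up and the hold-down pin is off the carrier, which has not been moved (value of joint hold_lever above 0.4 rad and value of joint hold_pin above 0.004 m and distance of carrier_knob from where it was at the start of the episode below 0.004 m), for 0.2 s.
2. the carrier has caught in the notch of the middle package (value of joint carrier between 0.048 and 0.052 m), for 0.2 s.
At the end, for the whole second after the job is handed in: The carrier rests in the middle notch (travel 50 mm, within 2 mm either way), the fingers hold it by its knob with more than 1 N, the lever is up (over 0.4 rad) and the pin is more than 4 mm off the carrier (all of step 2 and velocity of joint carrier between -0.005 and 0.005 m/s and contact force between the fingers and carrier above 1 N and distance between the grasp point and carrier_knob below 0.035 m and value of joint hold_lever above 0.4 rad and value of joint hold_pin above 0.004 m); the arm keeps its last pose, push and grip.
It fails at once if the carrier is moved more than 4 mm while the hold-down pin is down (less than 3 mm up) (value of joint hold_pin below 0.003 m and distance of carrier_knob from where it was at the start of the episode above 0.004 m).
It fails at once if the loupe, the chip tray or the magazine is moved more than 15 mm (distance of any of loupe, chip_tray, magazine from where it was at the start of the episode above 0.015 m).
It also fails if it takes over 45 s, if anything falls off the work surface, if the arm or the gripper's body presses on something with over 40 N, if the wrist force passes 120 N, or if a joint passes its speed limit or range.

## Working session

There is one attempt and no reset: what is moved stays moved. The work goes in short steps, Python scripts to look and compute and a tool call to move; the robot and the scene stay as the last step left them, time stands still between calls to the robot, and variables do not carry over. Pictures are saved under pics/ and viewed, at most 10 in all, crops included, and the job is handed in when it is done.

Besides the shell and the picture viewer there is one more tool, called after ">>>" as name(argument=value, ...), one argument or row to a line, values as JSON. step_arm: Moves the arm, as the interface text tells. Its arguments: {"type":"object","properties":{"linear":{"type":"array"},"delta_rot":{"type":"array"},"grip":{"type":"array"}},"required":["linear","delta_rot","grip"]}

```bash
mkdir -p pics; cat > h.py <<'E'
import numpy as np, cv2
from station import *
def proj(c,P):
    P=np.atleast_2d(P); q=(c["world_to_cam"]@np.c_[P,np.ones(len(P))].T).T
    s=np.c_[q[:,0]/-q[:,2],-q[:,1]/-q[:,2]]; r2=(s**2).sum(1,keepdims=True)
    s=s*(1+c["k1"]*r2); return s*[c["fx"],c["fy"]]+[c["cx"],c["cy"]]
E
python3 - <<'E'
from h import *
s=sense(); print(s["tcp_pos"],s["ee_rot"],s["time_s"])
ims=[]
for n in("side","top"):
    c=capture(n); ims.append(c["img"]); W=np.linalg.inv(c["world_to_cam"]); print(n,W[:3,3].round(3),-W[:3,2].round(2),c["fx"],c["k1"])
    for l in("fixture","stop_mark","lever_knob","carrier_knob","loupe","chip_tray","magazine"):
        print(l,[(np.round(d["point"],1).tolist(),round(d["score"],2)) for d in landmark_of(n,l)[:2]])
    cv2.imwrite(f"pics/{n}0.png",c["img"][:,:,::-1])
E
```

```text
[0.26866883 0.56364882 0.22147904] [[ 9.02612438e-01 -4.30453387e-01 -8.17345531e-04]
 [-4.30454148e-01 -9.02610266e-01 -1.98364552e-03]
 [ 1.16122466e-04  2.14229289e-03 -9.99997699e-01]] 0.0
side [ 0.019 -0.559  0.436] [ 0.56  0.76 -0.33] 460.56107569817976 0.025230515726455363
fixture [([250.8, 248.1], 0.64)]
stop_mark [([238.3, 229.8], 0.66)]
lever_knob [([221.8, 225.3], 0.57), ([254.1, 247.4], 0.51)]
carrier_knob [([225.6, 202.8], 0.74)]
loupe [([288.9, 274.8], 0.58)]
chip_tray [([194.4, 209.1], 0.45)]
magazine [([274.4, 199.4], 0.55), ([195.9, 210.9], 0.3)]
top [0.509 0.224 1.022] [ 0.07 -0.02 -1.  ] 440.662542246995 -0.1711451576739722
fixture [([279.5, 216.2], 0.8)]
stop_mark [([278.3, 230.1], 0.96)]
lever_knob [([277.8, 228.8], 0.54), ([271.8, 244.9], 0.42)]
carrier_knob [([214.9, 202.3], 0.8)]
loupe [([332.4, 215.7], 0.74)]
chip_tray [([161.3, 215.0], 0.66)]
magazine [([190.6, 135.2], 0.94)]
```

View pics/top0.png

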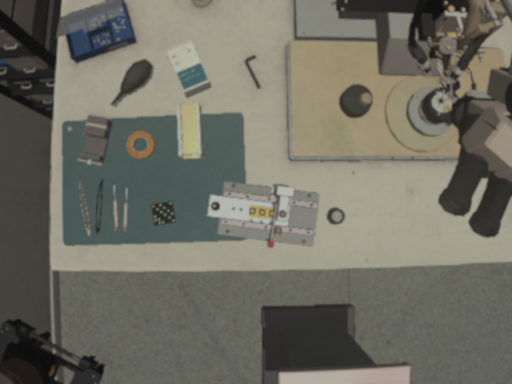

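View pics/side0.png

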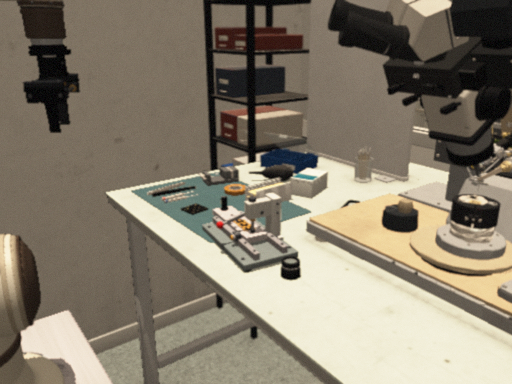

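```bash
cat > fit.py <<'E'
from h import *
from scipy.optimize import least_squares
def f2w(p,P):
    c,s=np.cos(p[2]),np.sin(p[2]); P=np.atleast_2d(P); return np.c_[p[0]+c*P[:,0]-s*P[:,1],p[1]+s*P[:,0]+c*P[:,1],P[:,2]]
def pts(t,lever=(-.066,.014,.063)): return dict(fixture=(0,0,0),stop_mark=(-.031,0,.045),lever_knob=lever,carrier_knob=(0,.155-t,.06))
def fit(obs,lever=(-.066,.014,.063)):
    cs={n:capture(n) for n in("side","top")}
    def r(p):
        P=pts(p[3],lever); return np.concatenate([(proj(cs[n],f2w(p,P[l]))[0]-o) for n,l,o in obs])
    best=min((least_squares(r,[.55,.2,a,0.02],loss="soft_l1",f_scale=2) for a in np.arange(0,6.3,1.)),key=lambda k:k.cost)
    return best.x,r(best.x).reshape(-1,2)
E
python3 - <<'E'
from fit import *
o=[("side","fixture",(250.8,248.1)),("side","stop_mark",(238.3,229.8)),("side","lever_knob",(254.1,247.4)),("side","carrier_knob",(225.6,202.8)),
("top","fixture",(279.5,216.2)),("top","stop_mark",(278.3,230.1)),("top","lever_knob",(271.8,244.9)),("top","carrier_knob",(214.9,202.3))]
x,r=fit(o);print(x,np.degrees(x[2]));print(r.round(1))
for P in pts(x[3]).values(): print(f2w(x,P).round(4))
E
```

```text
[0.51475986 0.15046978 6.10031079 0.00707965] 349.5220620758825
[[  2.2   2.5]
 [  0.5   3.8]
 [-34.2 -21.3]
 [  0.3  -1.5]
 [  0.2  -0.4]
 [  0.5  -0.6]
 [ -1.4  -0.4]
 [  0.    1.8]]
[[0.5148 0.1505 0.    ]]
[[0.4843 0.1561 0.045 ]]
[[0.4524 0.1762 0.063 ]]
[[0.5417 0.2959 0.06  ]]
```

The top view shows the red ball at (271,244) and the black knob at (215,206). The side view shows the ball at (220,225) and the knob at (224,202). The second side detection was the wrong one, so I'm refitting with the first.

```bash
cat >> fit.py <<'E'
def go(target,yd,n):
    """rotate tool (down) so tool y has world heading yd (deg) then translation in tool frame mm"""
    s=sense();R=s["ee_rot"];from scipy.spatial.transform import Rotation as Ro
    y=np.array([np.cos(np.radians(yd)),np.sin(np.radians(yd)),0]);z=np.array([0,0,-1.]);T=np.c_[np.cross(y,z),y,z]
    rv=Ro.from_matrix(R.T@T).as_rotvec(); d=np.array(target)-s["tcp_pos"]
    print("rotvec",rv.round(4),"lin after rot mm",(T.T@d*1000).round(1),"per row",(T.T@d*1000/n).round(1))
E
python3 - <<'E'
from fit import *
o=[("side","fixture",(250.8,248.1)),("side","stop_mark",(238.3,229.8)),("side","lever_knob",(221.8,225.3)),("side","carrier_knob",(225.6,202.8)),
("top","fixture",(279.5,216.2)),("top","stop_mark",(278.3,230.1)),("top","lever_knob",(271.8,244.9)),("top","carrier_knob",(214.9,202.3))]
x,r=fit(o);print(x,np.degrees(x[2]));print(r.round(1))
for P in pts(x[3]).values(): print(f2w(x,P).round(4))
L=f2w(x,pts(0)["lever_knob"])[0]
go([L[0],L[1],.15],np.degrees(x[2])-90,10)
E
```

```text
[ 0.51481692  0.15135066 -0.18772518  0.00775817] -10.755860711612238
[[ 1.9  2.3]
 [ 0.3  3.7]
 [-2.2  0.6]
 [ 0.6 -1.6]
 [-0.2 -0.4]
 [ 0.1 -0.7]
 [-2.  -0.5]
 [-0.   1.5]]
[[0.5148 0.1514 0.    ]]
[[0.4844 0.1571 0.045 ]]
[[0.4526 0.1774 0.063 ]]
[[0.5423 0.296  0.06  ]]
rotvec [-1.00e-04  0.00e+00 -2.57e-01] lin after rot mm [252.6 345.7  72.6] per row [25.3 34.6  7.3]
```

>>> step_arm(
  linear=[
    [0,0,0],
    [0,0,0],
    [31.5,43,0],
    [31.5,43,10],
    [31.5,43,10],
    [31.5,43,10],
    [31.5,43,10],
    [31.5,43,10],
    [31.5,43,10],
    [31.5,43,12],
  ],
  delta_rot=[
    [0,0,-0.128],
    [0,0,-0.129],
    [0,0,0],
    [0,0,0],
    [0,0,0],
    [0,0,0],
    [0,0,0],
    [0,0,0],
    [0,0,0],
    [0,0,0],
  ],
  grip=[45,45,45,45,45,45,45,45,45,45],
)

```text
time_s: 2.25
tcp_pos: [0.453, 0.1778, 0.1508]
ee_rot: [[0.983, -0.186, 0.001], [-0.186, -0.983, 0.001], [0.001, -0.001, -1.0]]
wrist_force: [-0.0, 0.2, -0.1]
gripper_width: 0.512
gripper_force: 0.0
```

>>> step_arm(
  linear=[
    [0,0,0],
    [0,0,0],
  ],
  delta_rot=[
    [0,0,0],
    [0,0,0],
  ],
  grip=[45,45],
)

```text
time_s: 2.5
tcp_pos: [0.4526, 0.1793, 0.1508]
ee_rot: [[0.982, -0.187, 0.001], [-0.187, -0.982, 0.0], [0.001, -0.001, -1.0]]
wrist_force: [-0.0, 0.1, 0.1]
gripper_width: 0.518
gripper_force: 0.0
```

```bash
python3 - <<'E'
from fit import *
s=sense();print(s["joints"],s["tcp_pos"])
V=[]
for n in("side","top"):
    c=capture(n)
    print(n,"tcp px",proj(c,s["tcp_pos"]))
    for l in("stop_mark","lever_knob","carrier_knob","fixture"):
        print(l,[(np.round(d["point"],1).tolist(),round(d["score"],2)) for d in landmark_of(n,l)[:2]])
    u,v=proj(c,[.47,.19,.08])[0].astype(int); V.append(cv2.resize(c["img"][v-60:v+60,u-60:u+60,::-1],(400,400),interpolation=cv2.INTER_CUBIC)); print(u,v)
cv2.imwrite("pics/a1.png",np.hstack(V))
E
```

```text
[ 4.07782246e+01  1.26023657e+01 -2.45262858e+01  9.78667078e-03
 -5.28250671e+01  3.84251033e+01] [0.45258557 0.17927765 0.15084883]
side tcp px [[217.57975706 184.18591361]]
stop_mark [([238.8, 231.9], 0.83)]
lever_knob [([192.7, 210.7], 0.61)]
carrier_knob [([223.9, 204.9], 0.63)]
fixture [([251.9, 246.9], 0.73)]
223 214
top tcp px [[271.04596053 247.01736101]]
stop_mark [([280.2, 229.0], 0.61)]
lever_knob []
carrier_knob [([212.7, 204.1], 0.84)]
fixture [([278.6, 215.2], 0.75)]
264 236
```

View pics/a1.png

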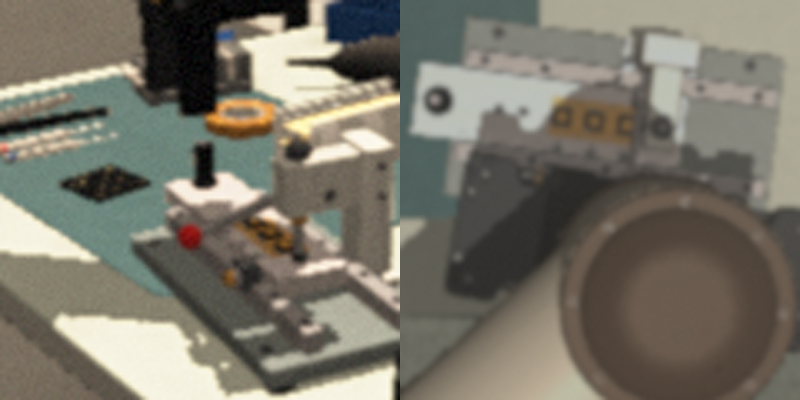

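The red ball sits at about (220,225) in the side view, directly below the fingers, with nothing in the way. I'm descending onto it.

>>> step_arm(
  linear=[
    [0,3,20],
    [0,0,25],
    [0,0,25],
    [0,0,20],
    [0,0,16],
    [0,0,0],
  ],
  delta_rot=[
    [0,0,0],
    [0,0,0],
    [0,0,0],
    [0,0,0],
    [0,0,0],
    [0,0,0],
  ],
  grip=[45,45,45,45,45,45],
)

```text
time_s: 3.75
tcp_pos: [0.451, 0.1757, 0.0436]
ee_rot: [[0.982, -0.187, -0.002], [-0.187, -0.982, -0.002], [-0.002, 0.002, -1.0]]
wrist_force: [0.0, 0.5, 0.8]
gripper_width: 0.517
gripper_force: 0.0
```

```bash
python3 - <<'E'
from fit import *
s=sense();print(s["tcp_pos"],s["wrist_force"])
c=capture("side")
u,v=220,222; cv2.imwrite("pics/a2.png",cv2.resize(c["img"][v-45:v+45,u-60:u+60,::-1],(800,600),interpolation=cv2.INTER_CUBIC))
print(proj(c,s["tcp_pos"]-[0,0,-.019]))
E
```

```text
[0.45099414 0.1757453  0.04355529] [0.03521516 0.45795318 0.83209124]
[[219.38734349 226.53175332]]
```

View pics/a2.png

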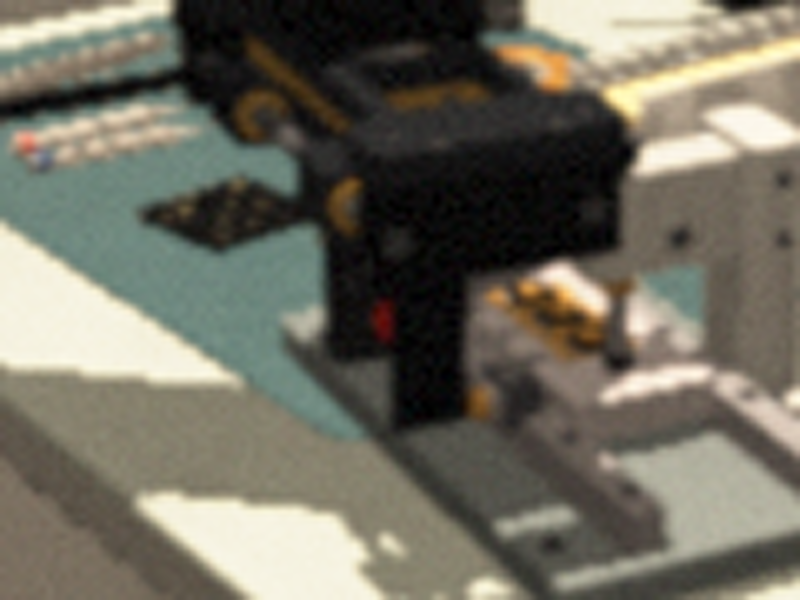

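The red ball shows between the two fingers, at about crop (383,320). I'm closing on it.

>>> step_arm(
  linear=[
    [0,0,0],
    [0,0,0],
    [0,0,0],
    [0,0,0],
    [0,0,0],
  ],
  delta_rot=[
    [0,0,0],
    [0,0,0],
    [0,0,0],
    [0,0,0],
    [0,0,0],
  ],
  grip=[30,15,5,5,5],
)

```text
time_s: 4.42
tcp_pos: [0.4523, 0.1778, 0.0449]
ee_rot: [[0.982, -0.186, 0.002], [-0.186, -0.982, 0.003], [0.001, -0.003, -1.0]]
wrist_force: [-2.3, 4.1, 0.2]
gripper_width: 0.143
gripper_force: 30.0
```

Grasp holds. Now lifting along the lever's arc.

>>> step_arm(
  linear=[
    [-1.5,-1,-8],
    [-1,-1,-8],
    [-0.5,0,-8],
    [0.5,0,-8],
    [1,0,-8],
    [1.5,0,-7],
    [1.5,0,-4],
    [0,0,0],
    [0,0,0],
  ],
  delta_rot=[
    [0,0,0],
    [0,0,0],
    [0,0,0],
    [0,0,0],
    [0,0,0],
    [0,0,0],
    [0,0,0],
    [0,0,0],
    [0,0,0],
  ],
  grip=[5,5,5,5,5,5,5,5,5],
)

```text
time_s: 5.55
tcp_pos: [0.4531, 0.1779, 0.0958]
ee_rot: [[0.982, -0.187, -0.001], [-0.187, -0.982, -0.0], [-0.001, 0.0, -1.0]]
wrist_force: [-2.1, 1.6, 0.3]
gripper_width: 0.146
gripper_force: 30.0
```

```bash
python3 - <<'E'
from fit import *
s=sense();print(s["tcp_pos"],s["wrist_force"])
c=capture("side")
u,v=220,215; cv2.imwrite("pics/a3.png",cv2.resize(c["img"][v-45:v+45,u-60:u+60,::-1],(800,600),interpolation=cv2.INTER_CUBIC))
E
```

```text
[0.45305408 0.17785532 0.09575949] [-2.11604083  1.59951145  0.28618149]
```

View pics/a3.png

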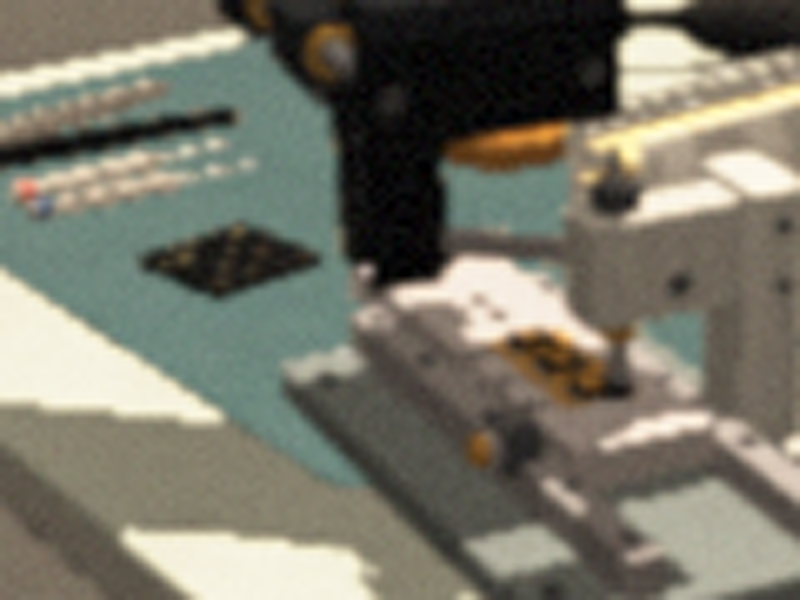

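The lever bar (crop about (500,245)) is now high and the ball rose 51 mm. I'll nudge it to the stop, then release.

>>> step_arm(
  linear=[
    [0,0,-2],
    [0,0,-1],
    [0,0,0],
  ],
  delta_rot=[
    [0,0,0],
    [0,0,0],
    [0,0,0],
  ],
  grip=[5,5,5],
)

```text
time_s: 5.98
tcp_pos: [0.4538, 0.1778, 0.0985]
ee_rot: [[0.982, -0.187, 0.0], [-0.187, -0.982, -0.0], [0.0, 0.0, -1.0]]
wrist_force: [1.9, 0.0, -4.6]
gripper_width: 0.141
gripper_force: 30.0
```

>>> step_arm(
  linear=[
    [0,0,0],
    [0,0,0],
    [0,0,0],
    [0,0,-15],
    [0,0,-20],
    [0,0,-20],
    [0,0,-20],
    [0,0,0],
  ],
  delta_rot=[
    [0,0,0],
    [0,0,0],
    [0,0,0],
    [0,0,0],
    [0,0,0],
    [0,0,0],
    [0,0,0],
    [0,0,0],
  ],
  grip=[40,45,45,45,45,45,45,45],
)

```text
time_s: 6.98
tcp_pos: [0.4543, 0.1785, 0.175]
ee_rot: [[0.982, -0.186, 0.003], [-0.186, -0.982, 0.002], [0.003, -0.003, -1.0]]
wrist_force: [0.2, -0.3, -1.7]
gripper_width: 0.521
gripper_force: 0.0
```

```bash
python3 - <<'E'
from fit import *
x=[.51482,.15135,-.18773]
K=f2w(x,(0,.147,.06))[0]; go([K[0],K[1],.14],169.25,10)
E
```

```text
rotvec [-4.3000e-03  2.0000e-04  1.5709e+00] lin after rot mm [-131.6  -64.5   35. ] per row [-13.2  -6.5   3.5]
```

>>> step_arm(
  linear=[
    [13,-27,0],
    [13,-27,0],
    [13,-27,0],
    [13,-27,0],
    [12.5,-23.6,0],
    [0,0,0],
    [0,0,0],
    [0,0,0],
    [0,0,0],
    [0,0,0],
  ],
  delta_rot=[
    [0,0,0],
    [0,0,0],
    [0,0,0],
    [0,0,0.1745],
    [0,0,0.1745],
    [0,0,0.1745],
    [0,0,0.1745],
    [0,0,0.1745],
    [0,0,0.1745],
    [0,0,0.1745],
  ],
  grip=[45,45,45,45,45,45,45,45,45,45],
)

```text
time_s: 8.22
tcp_pos: [0.5442, 0.2916, 0.1719]
ee_rot: [[0.155, -0.988, -0.002], [-0.988, -0.155, -0.001], [0.001, 0.002, -1.0]]
wrist_force: [0.2, -0.2, -1.0]
gripper_width: 0.516
gripper_force: 0.0
```

>>> step_arm(
  linear=[
    [0,0,0],
    [0,0,0],
    [0,0,0],
    [0,0,0],
  ],
  delta_rot=[
    [0,0,0.1745],
    [0,0,0.1745],
    [0,0,0],
    [0,0,0],
  ],
  grip=[45,45,45,45],
)

```text
time_s: 8.72
tcp_pos: [0.5446, 0.2918, 0.1728]
ee_rot: [[-0.184, -0.983, -0.001], [-0.983, 0.184, -0.001], [0.001, 0.001, -1.0]]
wrist_force: [0.1, -0.0, -0.1]
gripper_width: 0.515
gripper_force: 0.0
```

```bash
python3 - <<'E'
from fit import *
s=sense();print(s["tcp_pos"],s["joints"])
x=[.51482,.15135,-.18773]
K=f2w(x,(0,.147,.06))[0]; go([K[0],K[1],.048],169.25,5)
for n in ("side","top"):
    c=capture(n); d=landmark_of(n,"lever_knob")[:2]; print(n,"pred lever up",proj(c,f2w(x,(-.064,.014,.113))),[(e["point"],e["score"]) for e in d]); print("knob",proj(c,K),[(e["point"],e["score"]) for e in landmark_of(n,"carrier_knob")[:2]])
    if n=="side":
        u,v=225,205; cv2.imwrite("pics/a4.png",cv2.resize(c["img"][v-60:v+60,u-80:u+80,::-1],(800,600),interpolation=cv2.INTER_CUBIC))
E
```

```text
[0.5445873  0.29178436 0.17278343] [ 4.31678781e+01  2.35210241e+01 -4.67532081e+00 -8.59759720e-03
 -6.18712879e+01 -5.37686674e+01]
rotvec [ 0.0008 -0.0009  0.0025] lin after rot mm [ -3.5   3.  124.8] per row [-0.7  0.6 25. ]
side pred lever up [[219.71213245 202.44987058]] [([221.7, 204.6], 0.69), ([193.8, 211.2], 0.2)]
knob [[226.20342985 201.22684617]] [([223.2, 201.9], 0.67)]
top pred lever up [[271.16529165 244.86788673]] [([271.0, 247.0], 0.45)]
knob [[214.98522392 203.80950155]] [([213.9, 203.6], 0.87), ([276.8, 215.3], 0.75)]
```

View pics/a4.png

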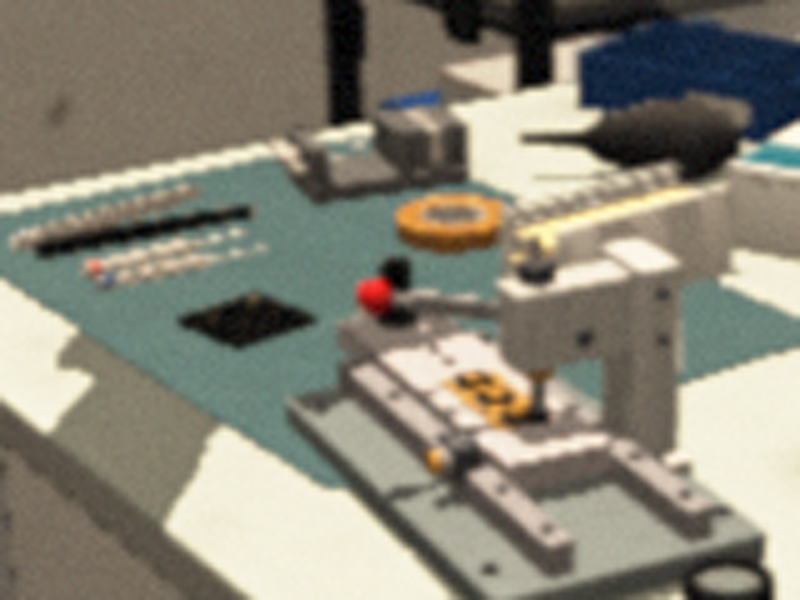

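The red ball stays up at about (220,204), and the black knob top at about (224,199) is directly under the gripper. I'm descending onto it.

>>> step_arm(
  linear=[
    [-5,3,15],
    [0,0,25],
    [0,0,25],
    [0,0,25],
    [0,0,20],
    [0,0,14],
    [0,0,0],
    [0,0,0],
  ],
  delta_rot=[
    [0,0,0],
    [0,0,0],
    [0,0,0],
    [0,0,0],
    [0,0,0],
    [0,0,0],
    [0,0,0],
    [0,0,0],
  ],
  grip=[45,45,45,45,45,45,45,45],
)

```text
time_s: 10.02
tcp_pos: [0.5433, 0.2979, 0.0502]
ee_rot: [[-0.186, -0.983, 0.001], [-0.983, 0.186, 0.001], [-0.001, -0.001, -1.0]]
wrist_force: [0.1, 0.4, -0.4]
gripper_width: 0.519
gripper_force: 0.0
```

```bash
python3 - <<'E'
from fit import *
s=sense();print(s["tcp_pos"],s["wrist_force"])
c=capture("side");print(proj(c,s["tcp_pos"]+[0,0,.019]))
u,v=222,205; cv2.imwrite("pics/a5.png",cv2.resize(c["img"][v-45:v+45,u-60:u+60,::-1],(800,600),interpolation=cv2.INTER_CUBIC))
E
```

```text
[0.54325295 0.2978569  0.05015479] [ 0.10700246  0.3882484  -0.40515875]
[[225.97171118 197.17849602]]
```

View pics/a5.png

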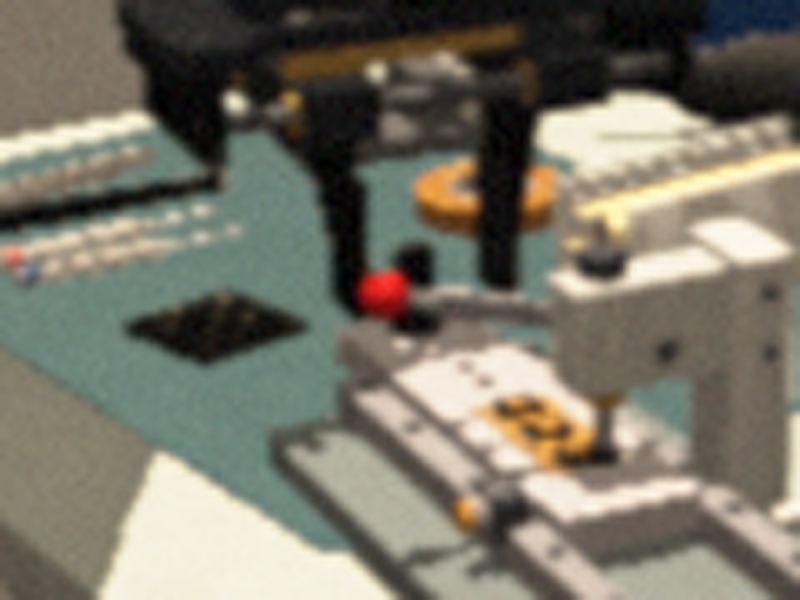

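The knob top at crop (413,258) lies between the two fingers. I'm closing on it.

>>> step_arm(
  linear=[
    [0,0,1],
    [0,0,0],
    [0,0,0],
    [0,0,0],
    [0,0,0],
  ],
  delta_rot=[
    [0,0,0],
    [0,0,0],
    [0,0,0],
    [0,0,0],
    [0,0,0],
  ],
  grip=[30,15,8,8,8],
)

```text
time_s: 10.7
tcp_pos: [0.5392, 0.2969, 0.0486]
ee_rot: [[-0.187, -0.982, -0.007], [-0.982, 0.187, -0.002], [0.004, 0.006, -1.0]]
wrist_force: [-10.0, 2.2, 6.5]
gripper_width: 0.176
gripper_force: 30.0
```

```bash
python3 - <<'E'
from fit import *
s=sense();print(s["tcp_pos"],s["wrist_force"],s["gripper_width"]*87)
for n in("side","top"):
    c=capture(n)
    for l in("stop_mark","carrier_knob"):
        print(n,l,[(np.round(d["point"],1).tolist(),round(d["score"],2)) for d in landmark_of(n,l)[:2]])
    if n=="top": cv2.imwrite("pics/a6.png",cv2.resize(c["img"][175:250,205:305,::-1],(800,600),interpolation=cv2.INTER_CUBIC))
E
```

```text
[0.53915326 0.29691454 0.04858097] [-10.01490218   2.1762506    6.50143319] 15.330474008918767
side stop_mark [([237.3, 229.0], 0.74)]
side carrier_knob [([223.5, 204.6], 0.8)]
top stop_mark [([278.2, 229.5], 0.82)]
top carrier_knob []
```

View pics/a6.png

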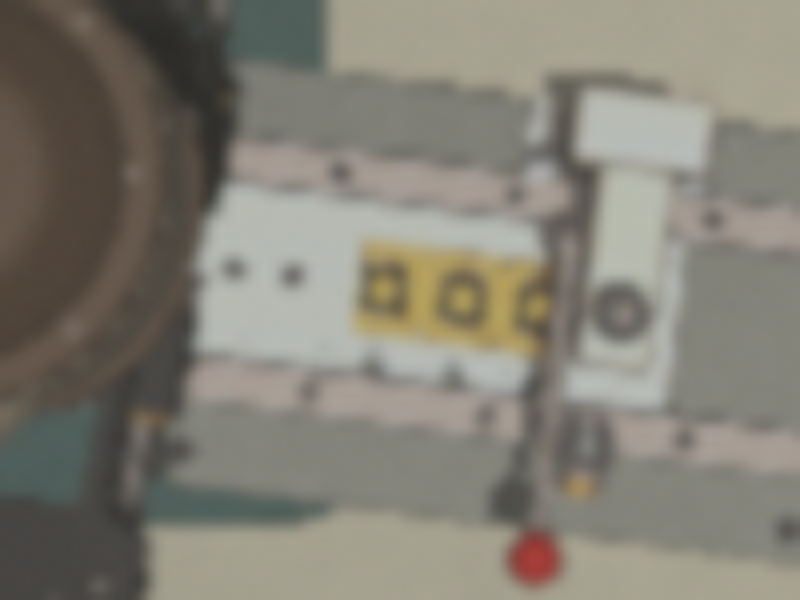

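The top view shows the lead-frame marks at crop (375,365) and (453,372), the stop at about (587,440), and the lever and red ball clear. The middle mark is about 40 mm from the stop. I'm relieving the sideways load, then pushing.

>>> step_arm(
  linear=[
    [0,2,0],
    [0,2,0],
    [4,0,0],
    [4,0,0],
    [4,0,0],
    [4,0,0],
  ],
  delta_rot=[
    [0,0,0],
    [0,0,0],
    [0,0,0],
    [0,0,0],
    [0,0,0],
    [0,0,0],
  ],
  grip=[8,8,8,8,8,8],
)

```text
time_s: 11.75
tcp_pos: [0.5368, 0.2823, 0.0487]
ee_rot: [[-0.186, -0.983, 0.002], [-0.983, 0.186, 0.0], [-0.001, -0.001, -1.0]]
wrist_force: [4.4, 0.6, -1.8]
gripper_width: 0.177
gripper_force: 30.0
```

>>> step_arm(
  linear=[
    [4,0,0],
    [4,0,0],
    [4,0,0],
    [4,0,0],
    [4,0,0],
    [3,0,0],
    [0,0,0],
    [0,0,0],
  ],
  delta_rot=[
    [0,0,0],
    [0,0,0],
    [0,0,0],
    [0,0,0],
    [0,0,0],
    [0,0,0],
    [0,0,0],
    [0,0,0],
  ],
  grip=[8,8,8,8,8,8,8,8],
)

```text
time_s: 12.75
tcp_pos: [0.5334, 0.2591, 0.0488]
ee_rot: [[-0.186, -0.982, 0.003], [-0.982, 0.186, 0.0], [-0.001, -0.003, -1.0]]
wrist_force: [7.6, -0.9, -3.3]
gripper_width: 0.171
gripper_force: 30.0
```

```bash
python3 - <<'E'
from fit import *
s=sense();print(s["tcp_pos"],s["wrist_force"],s["gripper_width"]*87, s["ee_rot"][:,0]@s["wrist_force"])
c=capture("top"); cv2.imwrite("pics/a7.png",cv2.resize(c["img"][190:250,225:305,::-1],(800,600),interpolation=cv2.INTER_CUBIC))
E
```

```text
[0.53336206 0.25908992 0.04876664] [ 7.57417165 -0.86230536 -3.32297808] 14.917373682969046 -0.5631358562017568
```

View pics/a7.png

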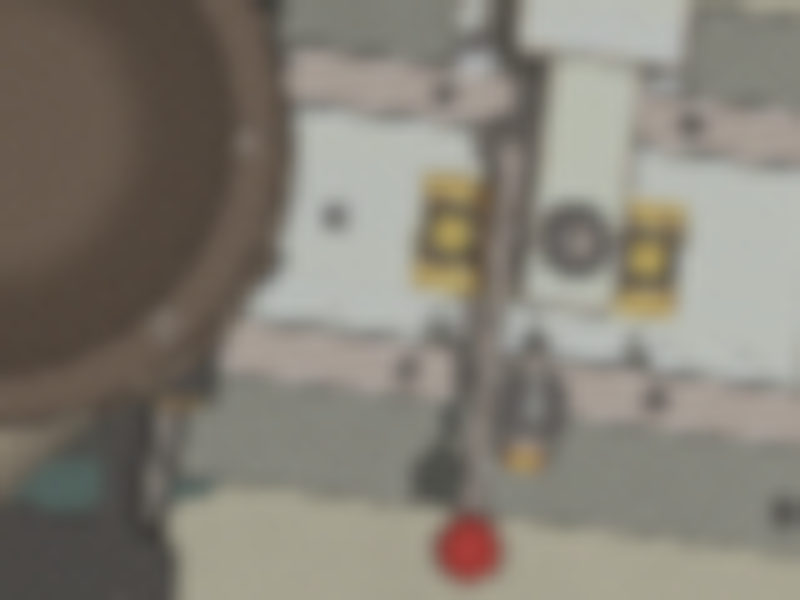

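The middle notch line at crop (535,340) meets the stop at about (530,400), so the carrier is in or next to the notch. I'm loosening the fingers briefly so the ball can centre it, then regripping with less side load.

>>> step_arm(
  linear=[
    [0,-2,0],
    [0,0,0],
    [0,0,0],
    [0,0,0],
    [0,0,0],
    [0,0,0],
    [0,0,0],
    [0,0,0],
    [0,0,0],
  ],
  delta_rot=[
    [0,0,0],
    [0,0,0],
    [0,0,0],
    [0,0,0],
    [0,0,0],
    [0,0,0],
    [0,0,0],
    [0,0,0],
    [0,0,0],
  ],
  grip=[8,22,22,22,22,8,8,8,8],
)

```text
time_s: 13.92
tcp_pos: [0.5337, 0.2595, 0.0486]
ee_rot: [[-0.186, -0.982, 0.0], [-0.982, 0.186, 0.0], [-0.0, -0.0, -1.0]]
wrist_force: [0.1, -1.0, 0.0]
gripper_width: 0.174
gripper_force: 30.0
```

```bash
python3 - <<'E'
from fit import *
s=sense();print(s["tcp_pos"],s["wrist_force"],s["gripper_width"]*87, s["ee_rot"][:,0]@s["wrist_force"])
c=capture("top"); cv2.imwrite("pics/a8.png",cv2.resize(c["img"][205:250,250:310,::-1],(800,600),interpolation=cv2.INTER_CUBIC))
E
```

```text
[0.53366601 0.25951586 0.04855299] [ 0.05413013 -1.02013435  0.01547351] 15.163790701165546 0.9921722477363542
```

View pics/a8.png

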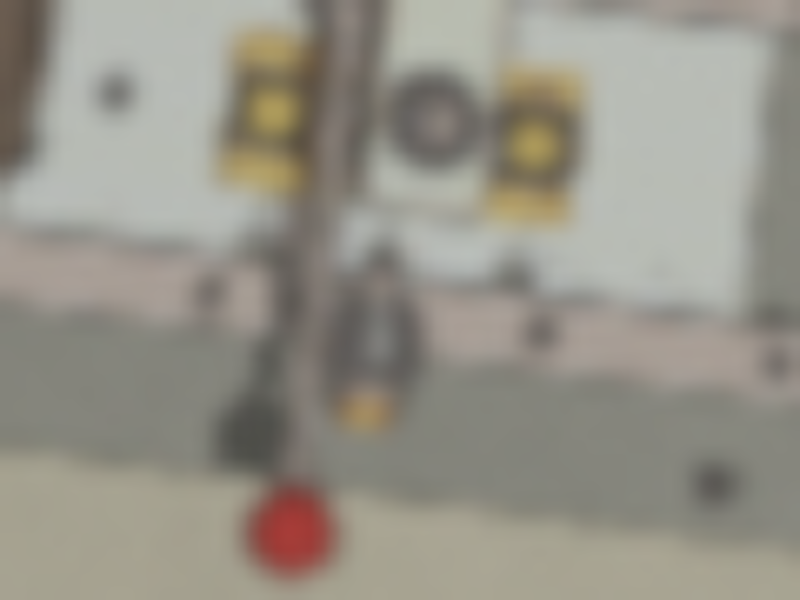

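The notch line (383,255) lies on the stop's axis through (375,345) and (365,410). The lever is up, the grip is 30 N and the wrist load is small. I'm handing in.

```bash
python3 -c "
from station import *
print(finish_job())"
```

```text
the job is handed in; nothing more can be done
None
```

I handed the job in with the lever fully up, the carrier lined up in the middle notch by eye in the last top picture, and the knob still gripped at 30 N; `finish_job()` returned no verdict, so I can't confirm the result.

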